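Close and lock the bench steriliser

ROBOT

A 6-joint arm with a two-finger parallel gripper is mounted at the origin on the work surface. World frame = base frame: x ahead of the robot, y to its left, z up, the work surface at z = 0. Lengths are in m, angles in rad, forces in N, time in s.
With the tool pointing down it reaches from about 0.2 to 0.875 m from the base axis. Payload 3.4 kg.
Tool frame: the origin (TCP) lies between the finger pads; the fingertips stand 25 mm ahead of it and the grasp point (between the pads) lies 6 mm ahead of it (r.nose_length is the z of the fingertips in the tool frame, in m); z points along the fingers, x is the direction in which the jaws open and shut, and the axes are right-handed (so a half turn about z gives the same grasp; the last joint's range is limited). The gripper opens to 94 mm and grips with 3 to 60 N. Pads are 16 mm wide; open, the fingers measure 119 mm over their backs; the gripper's body (75 mm by 177 mm) begins 78 mm behind the grasp point.
Start: joints at [1.083, 0.276, 1.505, -0, 1.361, -0.121], TCP at [0.206, 0.537, 0.23] pointing down, gripper open.
Joint ranges: [-2.89, 2.89], [-0.75, 2.08], [0.22, 2.7], [-1.18, 4.32], [0.11, 2.71], [-2.7, 2.7]. Speed limits (rad/s): [2.57, 2.57, 3.14, 3.14, 3.14, 3.14].

INTERFACE

Orientations are given as a unit quaternion [w, x, y, z].
In Python, from plant import r, gripper_to, inverse_kinematics, vision, models, telemetry gives the robot as it stands. Calls block until the motion is done:
- r.move_to(position, orientation): joint-space move of the TCP to a pose.
- r.move_l(position, rot=None, vel=0.15, guard=None): straight line of the TCP; rot=None keeps the orientation; vel is the mean speed in m/s. With guard (N) it stops when the force on the tool has changed by that much, and returns True; else False.
- r.movej(angles): joint-space move.
- gripper_to(opening, f_grip=None): finger opening in m; f_grip is the grip in N (None keeps the last); returns when the fingers have stopped.
- r.hold(seconds).
- inverse_kinematics(position, orientation): joint angles nearest the present ones, or None.
- vision.snapshot(name): name is "scene" or "top" or "wrist"; returns the picture (384x512x3 uint8, red, green, blue); there is no depth.
- vision.get_calibration(name): a dict with "fx", "fy", "cx", "cy" (pixels), "position" and "orientation" of the camera in the world. Camera axes: x right, y down, z forward; pixel columns grow to the right and rows downward; lengths in m; the calibration is good to about 2 mm. The wrist camera is an equidistant fisheye: a pixel r from the principal point sees the ray r / f radians off the axis. A picture is of the moment at which its call begins: read the wrist's pose just before it. get_calibration takes no time and is no camera call; for the wrist camera it gives the pose at the moment of the call.
A pose or a line that the arm cannot do raises r.PlanningError and nothing moves.
- r.sign_off(): hands the job in, once; it reports no verdict.
Trained networks look in the newest picture that a camera, given by its name, has taken for a name from the list of things; names that differ only in an ending like _2 or _b are one class to them, and where a whole thing is asked for, a point or a joint stands for the part that bears it (a point fixed in the world has none). Each returns a list of dicts, best first, with "score" (0 to 1); they miss things now and then, are a little off and sometimes report something else, mostly with a low value. They report only what shows in the picture. A call takes as long as a camera call. They do not tell look-alikes from the thing itself.
- models.boxes_of(thing, camera): "at" ([x, y, z] in m, in world coordinates, good to about 4 mm: the middle of the surface that is visible of it).
- models.regions_of(thing, camera): "pixels" (384x512 bool, what is visible of it).
- models.mark_of(thing, camera): "at" ([x, y, z] in m, in world coordinates, good to about 4 mm: a listed point, or the origin of a listed thing).
Readings, each from a call of its own:
- telemetry.current_t(): time.
- telemetry.current_joints(): joint angles.
- telemetry.current_dq(): joint speeds.
- telemetry.current_joint_efforts(): joint torques, N m.
- telemetry.current_ee_pos(): TCP position.
- telemetry.current_tool_rot(): TCP orientation.
- telemetry.current_wrist_force(): force on the tool from outside, world axes, zero at the start.
- telemetry.current_torque(): the same for the moment, N m.
- telemetry.current_opening(): finger opening in m.
Only numpy, scipy, OpenCV 4.12 (cv2) and the standard library are available. Lean on these libraries where they do the work, as an engineer would, in place of code of your own. Each camera call takes 0.05 s, during which the arm holds its last target. There are 200 camera calls.

TASK

Get the steriliser ready for its cycle using fingertip pushes only: push the lid all the way shut first, then push the blue lever over past its dead point until it snaps down over the lid and stays locked. Do not pinch or pick up anything, do not open the lid any wider, and leave the bottle, the jar and the cup standing where they are.

Things in the scene. Friction and masses are not known exactly. Their poses are not given: they have to be found in the camera images.
- steriliser: Heavy steel box fixed to the table, 190 mm deep (x), 300 mm wide (y), 112 mm high with its white lid shut. Origin: centre of its underside, on the table. Front (-x) carries control panel and lever, +x side the lid hinge. Lever pivot axis: along y at x = -113, y = 0, z = 122 mm, between two dark cheeks (64 mm over their outsides, from the front wall to x = -141, up to z = 132 mm)
- lid_press (a point): Point on the top face of the white lid (190 x 300 x 12 mm), on its middle line, 145 mm from the hinge and 45 mm from the front edge; when the lid is shut it is at x = -50 mm, y = 0, z = 112 mm in the steriliser's frame. Its frame is the lid's: x away from the front edge towards the hinge, z out of the top face. A steel vent 24 mm across stands 14 mm above the lid near the hinge, on the +y side
- lid (a joint): Lid angle in rad: 0 shut, grows as the lid opens (the hinge axis is level, along the steriliser's y, at x = 95 mm, z = 100 mm). Starts ajar at 0.25 to 0.5. A stiff hinge keeps it where it is left; about 2 to 6 N pressed down at lid_press closes it
- lever_pad (a point): Centre of the lever's blue paddle, 72.5 mm from the pivot. The paddle is a plate 44 mm wide (y), 10 mm thick (x) and 55 mm long (z along the lever, away from the pivot), from 45 to 100 mm from the pivot, on two steel arms. Its frame is the lever's
- lever (a joint): Lever angle in rad: 0 open, resting on its stop, leaning 0.6 rad from upright towards the steriliser's front (-x); 0.6 upright; 2.0 locked, lying over the lid. Over-centre spring: below the dead point, at about 1.0 (0.4 rad past upright), it springs back to 0; past that it snaps by itself to 2.0 and stays. The spring moment is 0.3 N m at either end and zero at the dead point: about 4 N pushed at the paddle to start it moving
- spray: White disinfectant bottle with a blue cap, 64 mm across, 170 mm tall, beside the steriliser on its +y side; origin: centre of its underside
- pills: Amber pill jar, 44 mm across, 70 mm tall, in front of the steriliser to the -y side of the lever; origin: centre of its underside
- cup: Steel cup, 68 mm across, 60 mm tall, in front of the steriliser to the +y side of the lever; origin: centre of its underside
Mind the look-alikes: they are no part of the job. Several things look just like the pills: the one meant starts farthest to the robot's left.

How it is judged:
On the way, in this order (a step that is already met when the one before it is completed fails the run):
1. the lid is shut, the lever still open (value of joint lid below 0.03 rad and value of joint lever below 0.8 rad), for 0.2 s.
2. the lever has snapped into lock with the lid shut (value of joint lid below 0.03 rad and value of joint lever above 1.9 rad), for 0.2 s.
At the end, for the whole second after the job is handed in: The lid is shut (within 0.03 rad, about 5 mm at its front edge), the lever lies locked and still (above 1.9 rad), and the bottle, jar and cup stand upright within 25 mm of where they were (all of step 2 and velocity of joint lever below 0.1 rad/s and distance of each of spray, pills, cup from where it was at the start of the episode below 0.025 m and angle between each of spray, pills, cup's own z axis and vertical below 0.15 rad); the robot touches nothing.
It fails at once if the lever is swung over while the lid is still open (value of joint lever above 1 rad and value of joint lid above 0.06 rad).
It fails at once if the lid is lifted wider open (value of joint lid above 0.6 rad).
It fails at once if the lever is pinched between the fingers (contact force between the fingers and lever above 1 N and x of the grasp point in the frame of lever_pad between -0.004 and 0.004 m and y of the grasp point in the frame of lever_pad between -0.021 and 0.021 m and z of the grasp point in the frame of lever_pad between -0.07 and 0.026 m).
It fails at once if the lid is pinched between the fingers (contact force between the fingers and lid above 1 N and z of the grasp point in the frame of lid_press between -0.012 and 0 m and x of the grasp point in the frame of lid_press between -0.045 and 0.145 m and y of the grasp point in the frame of lid_press between -0.15 and 0.15 m).
It fails at once if the bottle, the jar or the cup is shoved, tipped or picked up (distance of any of spray, pills, cup from where it was at the start of the episode above 0.025 m or angle between any of spray, pills, cup's own z axis and vertical above 0.4 rad).
It also fails if it takes over 40 s, if anything falls off the work surface, if the arm or the gripper's body presses on something with over 40 N, if the wrist force passes 120 N, or if a joint passes its speed limit or range.

## Working session

There is one attempt and no reset: what is moved stays moved. The work goes in short steps, each a Python script; the robot and the scene stay as the last script left them, time stands still between calls to the robot, and variables do not carry over. Pictures are saved under pics/ and viewed, about 8 in all and at most 12, crops included, and the job is handed in when it is done.

```bash
mkdir -p pics; python3 - <<'E'
from plant import r, vision, models, telemetry
import cv2, numpy as np
ims=[]
for c in ["scene","top"]:
    im=vision.snapshot(c); cv2.imwrite(f"pics/{c}0.png",im[:,:,::-1])
    k=vision.get_calibration(c); print(c,{a:np.round(b,3) for a,b in k.items()})
    for t in ["steriliser","lid_press","lever_pad","spray","pills","cup"]:
        print(c,t,[(np.round(d["at"],3),round(d["score"],2)) for d in models.mark_of(t,c)])
    print("lidbox",[(np.round(d["at"],3),round(d["score"],2)) for d in models.boxes_of("lid",c)])
print(telemetry.current_t(),telemetry.current_tool_rot())
E
```

```text
scene {'fx': np.float64(371.92), 'fy': np.float64(371.92), 'cx': np.float64(254.117), 'cy': np.float64(190.926), 'position': array([ 0.884, -0.453,  0.695]), 'orientation': array([-0.384,  0.89 ,  0.228, -0.096])}
scene steriliser [(array([ 0.623,  0.136, -0.   ]), 0.67)]
scene lid_press [(array([0.6  , 0.123, 0.175]), 0.9)]
scene lever_pad [(array([0.484, 0.084, 0.182]), 0.65)]
scene spray []
scene pills [(array([ 0.58 , -0.152, -0.002]), 0.95), (array([ 0.626, -0.211, -0.   ]), 0.91), (array([ 0.495, -0.136,  0.005]), 0.89), (array([ 0.557, -0.054, -0.001]), 0.83)]
scene cup [(array([0.426, 0.251, 0.   ]), 0.86)]
lidbox [(array([0.645, 0.107, 0.153]), 0.75)]
top {'fx': np.float64(462.533), 'fy': np.float64(462.533), 'cx': np.float64(258.534), 'cy': np.float64(191.575), 'position': array([0.384, 0.044, 1.076]), 'orientation': array([-0.075,  0.752, -0.652,  0.066])}
top steriliser [(array([ 0.628,  0.135, -0.002]), 0.61)]
top lid_press [(array([0.596, 0.121, 0.179]), 0.92)]
top lever_pad [(array([0.48 , 0.082, 0.18 ]), 0.63)]
top spray [(array([0.538, 0.358, 0.002]), 0.55)]
top pills [(array([ 0.486, -0.136, -0.003]), 0.92), (array([ 0.582, -0.151, -0.   ]), 0.81), (array([ 0.555, -0.058, -0.001]), 0.64)]
top cup [(array([ 0.427,  0.247, -0.006]), 0.66)]
lidbox [(array([0.632, 0.137, 0.162]), 0.65)]
0.8 [-4.35235306e-05  8.24206934e-01  5.66288728e-01  6.90095416e-05]
```

View pics/scene0.png

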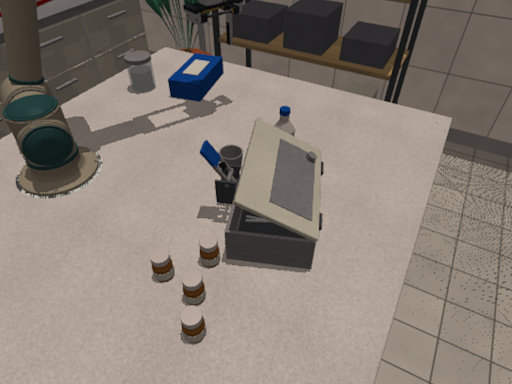

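View pics/top0.png

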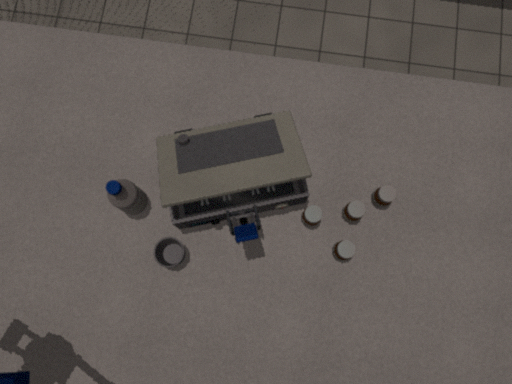

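The top view shows the lid ajar with its front edge running about (165,201) to (308,178). The blue paddle is at (245,233), the cup at (170,252) and the jars at (313,215), (355,210), (385,195) and (345,250). The detections agree with this and with the given heights. Next I'll fit the pose and shut the lid.

```bash
cat > h.py <<'E'
from plant import r, gripper_to, inverse_kinematics, vision, models, telemetry
import numpy as np, json
from scipy.spatial.transform import Rotation as R
def W(p,pose):
    """steriliser frame -> world"""
    x,y,a=pose; return R.from_euler("z",a).apply(p)+[x,y,0]
def quat(pose):
    # tool down, jaws along the steriliser's y; of the two half turns take that nearest the last joint's zero
    best=None
    for s in (1,-1):
        X=R.from_euler("z",pose[2]).apply([0,s,0]); Z=np.array([0,0,-1.]); Y=np.cross(Z,X)
        q=R.from_matrix(np.c_[X,Y,Z]).as_quat(scalar_first=True)
        j=inverse_kinematics(W([-.05,0,.3],pose),q)
        if j is not None and (best is None or abs(j[5])<best[0]): best=(abs(j[5]),q)
    return best[1]
E
cat > fit.py <<'E'
from h import *
from scipy.optimize import least_squares
k=vision.get_calibration("top"); Rc=R.from_quat(k["orientation"],scalar_first=True)
def proj(p):
    c=Rc.inv().apply(np.array(p)-k["position"]); return np.array([k["cx"]+k["fx"]*c[0]/c[2],k["cy"]+k["fy"]*c[1]/c[2]])
def lid(s,y,t): return [.095-s*np.cos(t)+.012*np.sin(t),y,.1+s*np.sin(t)+.012*np.cos(t)]
px=np.array([[165,200],[308,174]])
def f(v):
    p,t=v[:3],v[3]
    pad=[-.113-.0725*np.sin(.6),0,.122+.0725*np.cos(.6)]
    m=[W([0,0,0],p)-[.6255,.1355,0],W(lid(.145,0,t),p)-[.598,.122,.177],W(pad,p)-[.482,.083,.181]]
    c=[proj(W(lid(.19,y,t),p))-q for y,q in zip((.15,-.15),px)]
    return np.r_[np.ravel(m)/.004,np.ravel(c)/3]
s=least_squares(f,[.626,.136,.35,.45],loss="soft_l1"); print(np.round(s.x,4)); print(np.round(f(s.x),1))
np.save("pose.npy",s.x[:3]); print(quat(s.x[:3]))
E
python3 fit.py
```

```text
[0.6267 0.1333 0.3314 0.4706]
[ 0.3 -0.6  0.   0.4  0.5 -0.1 -0.2  0.   0.2 -1.7  0.8  1.3 -0.1]
[-0.          0.81404298 -0.58080464  0.        ]
```

```bash
python3 - <<'E'
from h import *
import cv2
p=np.load("pose.npy"); q=quat(p); n=r.nose_length; print(n)
r.move_l(np.array(telemetry.current_ee_pos())+[0,0,.1]); gripper_to(0.0,10)
tip=lambda x,z: W([x,0,z+n],p)
r.move_to(tip(-.05,.26),q)
print("hit1",r.move_l(tip(-.05,.195),vel=.08,guard=12))
print("hit2",r.move_l(tip(-.05,.107),vel=.05,guard=14))
e=telemetry.current_ee_pos(); print("tip z",e[2]-n, telemetry.current_wrist_force()); r.hold(.3)
r.move_l(tip(-.05,.27),vel=.2)
r.move_l(tip(-.25,.27),vel=.25)
im=vision.snapshot("scene"); cv2.imwrite("pics/s1.png",cv2.resize(im[90:280,120:400,::-1],None,fx=2.5,fy=2.5))
for c in("scene","top"):
    if c=="top": vision.snapshot(c)
    for t in ("lid_press","lever_pad"): print(c,t,[(np.round(d["at"],3),round(d["score"],2)) for d in models.mark_of(t,c)])
print("exp",W([-.05,0,.112],p),telemetry.current_t())
E
```

```text
0.025
hit1 False
hit2 True
tip z 0.11227287695242896 [-0.10658738 -0.69754684  4.64921312]
scene lid_press [(array([0.582, 0.118, 0.113]), 0.58)]
scene lever_pad []
top lid_press [(array([0.58 , 0.118, 0.11 ]), 0.95)]
top lever_pad [(array([0.482, 0.08 , 0.178]), 0.54)]
exp [0.57941515 0.11701293 0.112     ] 10.0
```

View pics/s1.png

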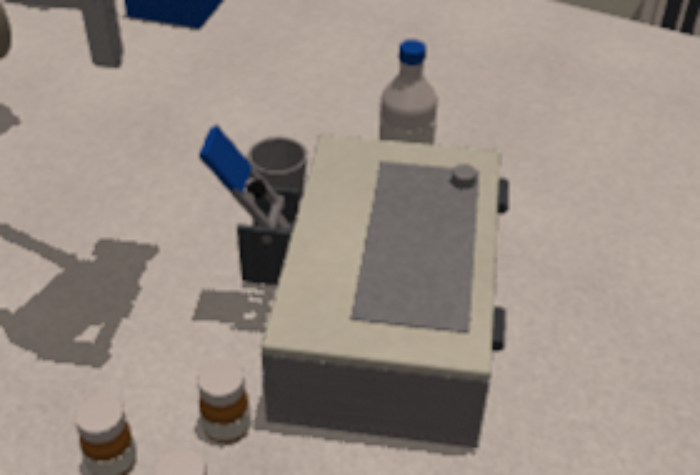

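The picture shows the lid flat and shut, with the lever still open (paddle at about (225,158) in the crop). The tip stopped on the lid at z = 112.3 mm, as it should. Now the lever.

```bash
python3 - <<'E'
from h import *
import cv2
p=np.load("pose.npy"); n=r.nose_length
tip=lambda x,z: W([x,0,z+n],p)
r.move_l(tip(-.22,.172),vel=.2)
print("hit",r.move_l(tip(-.078,.172),vel=.08,guard=25), "end",telemetry.current_wrist_force(),np.array(telemetry.current_ee_pos())-tip(-.078,.172))
r.hold(.3)
r.move_l(tip(-.12,.20),vel=.15); r.move_l(tip(-.25,.32),vel=.25); r.hold(.3)
for c in("scene","top"):
    im=vision.snapshot(c)
    if c=="scene": cv2.imwrite("pics/s2.png",cv2.resize(im[90:330,120:400,::-1],None,fx=2.2,fy=2.2))
    for t in ("lid_press","lever_pad","spray","pills","cup"): print(c,t,[(np.round(d["at"],3),round(d["score"],2)) for d in models.mark_of(t,c)])
print("exp pad",W([-.113+.0725*np.sin(1.4),0,.122+.0725*np.cos(1.4)],p),telemetry.current_t(),telemetry.current_wrist_force())
E
```

```text
hit False end [ 0.42362855 -0.31749976 -0.19455682] [-0.00030947 -0.0001177   0.00014001]
scene lid_press [(array([0.58 , 0.116, 0.113]), 0.79)]
scene lever_pad [(array([0.589, 0.122, 0.134]), 0.81)]
scene spray [(array([ 0.534,  0.356, -0.   ]), 0.62)]
scene pills [(array([ 0.494, -0.136,  0.004]), 0.86), (array([ 0.558, -0.057, -0.   ]), 0.76), (array([ 0.624, -0.216,  0.001]), 0.69), (array([0.536, 0.357, 0.001]), 0.66), (array([ 0.58 , -0.154,  0.002]), 0.61)]
scene cup [(array([0.427, 0.248, 0.   ]), 0.9)]
top lid_press [(array([0.578, 0.117, 0.112]), 0.66)]
top lever_pad [(array([0.585, 0.118, 0.136]), 0.88)]
top spray [(array([ 0.538,  0.356, -0.   ]), 0.67)]
top pills [(array([ 0.626, -0.215, -0.001]), 0.94), (array([ 0.486, -0.133, -0.003]), 0.84), (array([ 0.559, -0.058, -0.   ]), 0.72), (array([ 0.582, -0.148, -0.004]), 0.66)]
top cup [(array([ 0.435,  0.249, -0.007]), 0.61)]
exp pad [0.58740084 0.11976039 0.13432262] 15.125 [-0.50978058  0.51210793 -0.20256272]
```

View pics/s2.png

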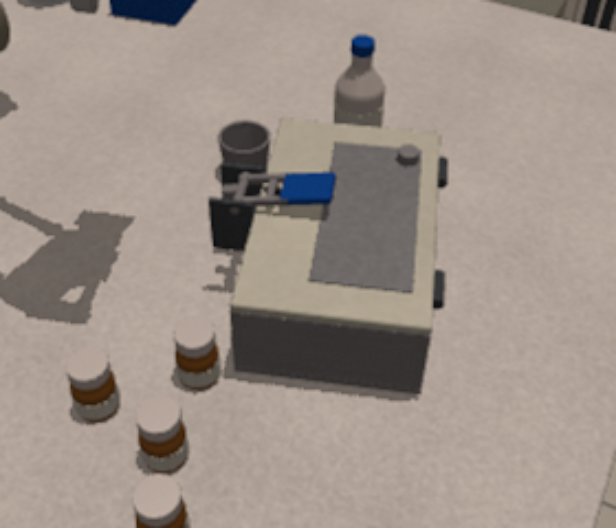

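The paddle lies locked over the shut lid (at about (308,187) in the crop), the arm is clear, and the objects are where they were.

```bash
python3 -c "
from plant import r
r.sign_off()"
```

```text
the job is handed in; nothing more can be done
```

The lid is shut and the lever is locked over it. I handed the job in shortly after 15.1 s of robot time; the hand-in reports no verdict.

- **Lid:** I pressed it down with the closed fingertips. They met the stop at z = 112.3 mm, against 112 mm for a shut lid.
- **Lever:** I pushed the paddle past its dead point until it snapped over by itself. Both cameras place the paddle within 3 mm of its computed locked position. The force limit I set for the push (25 N) never tripped.
- **Bottle, jar and cup:** They stand upright in the final picture. The bottle and the jar farthest to the robot's left measured within about 5 mm of their starting positions. For the cup, one top-camera reading (score 0.61) was 8 mm off, but the scene camera showed it unmoved within 4 mm. That is noise, since the arm stayed well above it.
- **Detector error:** In the last scene picture the detector also reported the bottle as a pill jar.
- **Contact:** The gripper was clear of everything at hand-in, with the wrist force under 1 N.

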